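Lay the next block in running bond

TASK

Carry on the second course of the brick-laid blank in the glue-up cradle: take the matching full block (the one 50 x 30 mm in section) from the bench shelf, where only its end sticks out, and lay it flat in the cradle so that it bridges the joint between the two first-course blocks below it, closed up against the block already laid beside it. The cradle's uprights leave room for fingers only at the middle of the block, so it has to be taken afresh there; set it down gently, without dropping it in, and do not shift the block already laid or disturb the other offcut in the shelf.

Things in the scene. Friction and masses are not known exactly. Their poses are not given: they have to be found in the camera images.
- full_block: The block to lay: plain sawn softwood, 50 x 110 x 30 mm, the thicker piece in the bench shelf. Origin at the centre of its underside; y along its 110 mm length, x across its width, z up through its thickness. Starts flat on the bench (z = 0) in one of the shelf's two bays, lying along the shelf's x, 35 to 42 mm of it standing out of the front. Loose, 50 to 110 g.
- bench_shelf: Low plywood shelf, fixed, no bottom, open front (-x) and back: roof 80 (x) x 185 (y) x 9 mm, its top 45 mm above the bench, on three dividers. Two bays centred at y = -44 and +44 mm, each 79 mm wide, 36 mm high, one piece in each, drawn out towards -x. Origin on the bench under the roof's middle; roof's front edge at x = -40 mm. A pencil lies on the roof's rear half.
- thin_offcut: Bystander in the shelf's other bay: softwood offcut 40 x 109 x 15 mm with one end mitred, lying like the full block and standing out 34 to 42 mm; origin at the centre of its underside, y along its length. Leave it in its bay.
- cradle: Glue-up cradle, fixed: base board 130 x 370 x 15 mm, origin on the bench under its middle, y along its length, z up. Three pairs of uprights at y = -110, 0, +110 mm, each 44 mm long (y), 18 mm thick, inner faces at x = -29 and +29 mm, tops 93 mm above the bench, inner edge stepped back 7 mm over the top 8 mm; 16 mm foot blocks outside them, 37 mm high. Both sides are open from y = +22 to +88 mm.
- joint_line (a point): Where the middle of the full block's underside belongs: on the first course, 45 mm above the bench, on the cradle's centre line at cradle y = +55 mm, over the joint of the middle and +y blocks. The first course is three blocks like the full block, glued down end to end from y = -165 to +165 mm. Axes as the cradle's.
- laid_block: The full block already laid dry in the second course, same size and axes as the full block, lying along the cradle from about y = -110 to 0 mm, underside 45 mm above the bench. Its -y end is backed by a glued half block and the end stop; the full block is closed up against its +y end, beyond which the second course is empty. Loose, about 76 g.
- neighbour_home (a point): Where the middle of the laid block's underside belongs: on the first course at cradle y = -55 mm. Axes as the cradle's.
Things that resemble listed ones, but are neither listed nor needed, are in the scene too. What is shaped like the laid_block but orange is not meant.

How it is judged:
By the outcome, as a careful person would: the job done as asked, in the order asked, and still so for the second after the job is handed in, with the robot touching nothing.
It also fails if it takes over 45 s, if anything falls off the work surface, if the arm or the gripper's body presses on something with over 40 N, if the wrist force passes 120 N, or if a joint passes its speed limit or range.

ROBOT

A 7-joint arm with a two-finger parallel gripper is mounted at the origin on a cart in front of the work surface, level with it; the furniture and walls round the work are solid. World frame = base frame: x ahead of the robot, y to its left, z up, the work surface at z = 0. Lengths are in mm, angles in rad, forces in N, time in s.
With the tool pointing down it reaches from about 400 to 850 mm from the base axis. Payload 4.5 kg.
Tool frame: the origin (TCP) lies midway between the tips of the shut fingers; the grasp point (between the pads) lies 19 mm behind it (arm.tcp_to_grasp is the z of the grasp point in the tool frame, in mm); z points along the fingers, y is the line along which they close (so a half turn about z gives the same grasp; the last joint's range is limited). The gripper opens to 85 mm and grips with 20 to 120 N. Pads are 22 mm wide; open, the fingers measure 114 mm over their backs; the gripper's body (76 mm by 85 mm) begins 54 mm behind the grasp point. The pads swing forward as they close: fully open they stand 13 mm farther back than shut.
Start: joints at [-1.216, 0.689, -0.195, 1.565, 0.157, 0.902, -0.215], TCP at [197.06, 593.146, 231.317] pointing down, gripper open.
Joint ranges: [-3.01, 3.01], [-0.46, 2.08], [-1.47, 1.51], [0.13, 2.56], [-1, 4.14], [0.04, 2.09], [-2.66, 2.66]. Speed limits (rad/s): [2.57, 2.57, 3.14, 3.14, 3.14, 3.14, 3.14].

INTERFACE

Orientations are given as [roll, pitch, yaw] about the fixed x, y, z axes, in that order (R = Rz(yaw) Ry(pitch) Rx(roll)).
In Python, from rig import arm, capture, get_calibration gives the robot as it stands.
- The arm moves only by the shell command python3 -m jog 'ROWS' [OPENING] [FORCE]. ROWS is a JSON object of lists of equal length, an entry for each row: "dp": the shift along the tool's x, y, z as a fraction of full scale, a list of three; "twist": the turn, a rotation vector about the tool's x, y, z as a fraction of full scale, a list of three. A call has 1 to 8 rows; each row is the pose to reach, as a shift and turn from the pose commanded when the call began, along the tool's axes at that moment, turning the shorter way round; what a row does not reach only later rows make up. Full scale, the value 1, is 0.3 m for a shift and pi rad for a turn. A row lasts 1/12 s, in which the tool goes at most 41.7 mm and 7.16 degrees, less where a joint would pass 70% of its speed; a pose out of reach is approached as far as the arm can. A call with a number of a shift or a turn outside -1 to 1 is refused whole. A call with a gripper value outside its range is refused whole. OPENING is the closure, from -1 (fully open) to 1 (shut), set as the call begins (- or left out, the last holds). The fingers move at their own pace and stop on an object; FORCE is the grip in N (left out, the last holds). Time passes only in rows, so rows that repeat a pose let the fingers close. It gives the time, the measured TCP pose, the force, the opening and the grip force at its end, in the units of the state.
- arm.sense(): the state, without advancing time (a new reading comes with each control period).
- capture(name): name is "scene" or "top" or "wrist"; returns the picture (384x512x3 uint8, red, green, blue); there is no depth.
- get_calibration(name): a dict with "fx", "fy", "cx", "cy" (pixels), "T" (4x4, takes a point from camera to world coordinates); the wrist camera has in their place "mount" (4x4, takes a point from camera to tool coordinates, whose origin is the TCP and whose axes are the flange's). Camera axes: x right, y up, looking along -z (the intrinsics and any distortion apply to the point x, -y, -z); pixel columns grow to the right and rows downward; lengths in mm; the calibration is good to about 2 mm. A picture is of the moment at which its call begins: read the wrist's pose just before it. get_calibration takes no time and is no camera call.
- arm.hand_in(): hands the job in; it is judged then, once.
The state is a dict: "time_s": time; "joint_pos": joint angles; "dq": joint speeds; "joint_efforts": joint torques, N m; "ee_pos": TCP position; "orientation": TCP orientation; "wrist_force": force on the tool from outside, world axes, zero at the start; "wrist_torque": the same for the moment, N m; "width": opening from 0.0 (shut) to 1.0 (fully open); "grip_force": force on a finger pad.
Only numpy, scipy, OpenCV 4.12 (cv2) and the standard library are available. Lean on these libraries where they do the work, as an engineer would, in place of code of your own. Each camera call takes 0.05 s, during which the arm holds its last target. There are 200 camera calls.

## Working session

There is one attempt and no reset: what is moved stays moved. The work goes in short steps, Python scripts to look and compute and a shell command to move; the robot and the scene stay as the last step left them, time stands still between calls to the robot, and variables do not carry over. Pictures are saved under pics/ and viewed, at most 10 in all, crops included, and the job is handed in when it is done.

```bash
mkdir -p pics; ls; python3 - <<'E'
from rig import arm,capture,get_calibration
import cv2,numpy as np
s=arm.sense();print(s)
print(arm.tcp_to_grasp)
for n in("scene","top","wrist"):
    c=get_calibration(n);print(n,c)
for n in("scene","top"):
    cv2.imwrite(f"pics/{n}0.png",cv2.resize(capture(n)[:,:,::-1],(800,600),interpolation=cv2.INTER_CUBIC))
E
```

```text
pics
{'time_s': 0.0, 'joint_pos': array([-1.21617682,  0.69001009, -0.19447691,  1.56636322,  0.15727466,
        0.90251893, -0.21510836]), 'dq': array([ 0.0009394 , -0.00100132,  0.00198936,  0.00029593,  0.00063787,
       -0.00018982,  0.00144827]), 'joint_efforts': array([ 5.82077610e-04, -5.39629984e+01, -1.26628842e+00, -1.58544552e+01,
        9.14080592e-03,  9.40146565e-03,  7.54769303e-06]), 'ee_pos': array([196.94278516, 592.45441216, 230.46171283]), 'orientation': array([-3.13968540e+00,  1.43724530e-04,  2.82080737e+00]), 'wrist_force': array([-0.33107819,  0.9275144 ,  0.02948325]), 'wrist_torque': array([0.02869849, 0.00105756, 0.00995768]), 'grip_force': 0.0, 'width': 1.004402816218604}
-18.700000000000003
scene {'fx': 480.85683829689896, 'fy': 480.85683829689896, 'cx': 258.4486411155284, 'cy': 192.94549833241138, 'T': array([[-6.57338263e-01,  3.69124033e-01, -6.57003696e-01,
        -5.48651069e+02],
       [-7.53182624e-01, -2.92938404e-01,  5.88984742e-01,
         8.54503248e+02],
       [ 2.49468093e-02,  8.82005975e-01,  4.70577429e-01,
         8.60268798e+02
[... 300 characters left out ...]
05827e-01,  1.81210148e-02,  7.74186339e-03,
        -1.26572335e+02],
       [ 1.03160134e-02,  1.46580372e-01,  9.89144971e-01,
         1.72978952e+03],
       [ 0.00000000e+00,  0.00000000e+00,  0.00000000e+00,
         1.00000000e+00]])}
wrist {'fx': 291.788873107504, 'fy': 291.788873107504, 'cx': 255.13206601219463, 'cy': 196.81421317424125, 'mount': array([[-2.86654126e-04,  9.58641488e-01,  2.84616259e-01,
         7.30363772e+01],
       [ 9.99999952e-01,  3.09058561e-04, -3.38077922e-05,
         1.59789262e+00],
       [-1.20372644e-04,  2.84616236e-01, -9.58641530e-01,
        -1.41370740e+02],
       [ 0.00000000e+00,  0.00000000e+00,  0.00000000e+00,
         1.00000000e+00]])}
```

View pics/top0.png

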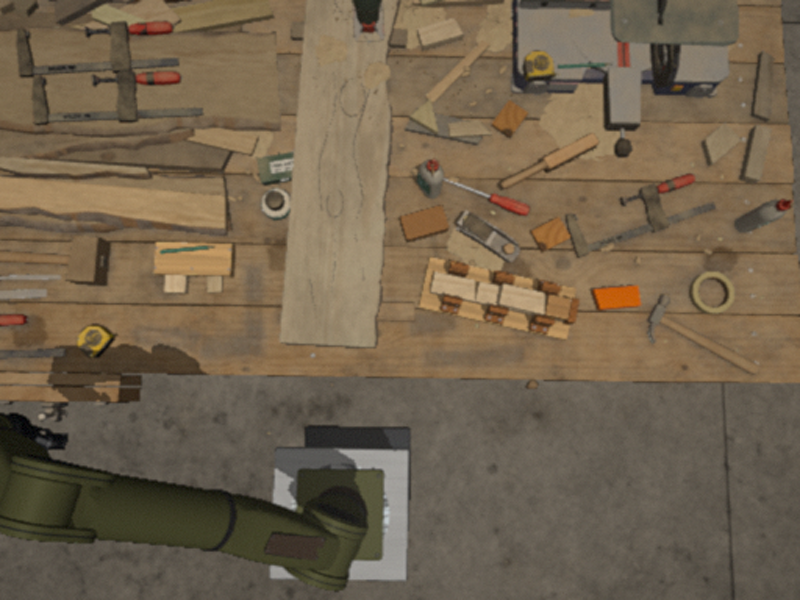

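View pics/scene0.png

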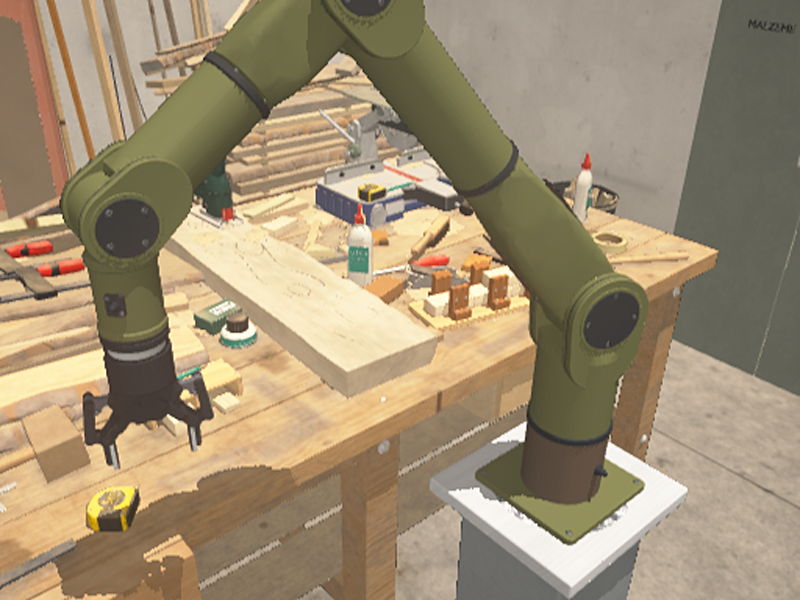

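The top view shows the shelf at (193,260) with two pieces protruding towards the robot. The cradle is at (498,297), with +y to image left and the joint near (476,291). The orange decoy is at (617,297).

```bash
cat > h.py <<'E'
import numpy as np,cv2
from rig import arm,capture,get_calibration
from scipy.spatial.transform import Rotation as R
def toolT(s=None):
    s=s or arm.sense();T=np.eye(4);T[:3,:3]=R.from_euler('xyz',s['orientation']).as_matrix();T[:3,3]=s['ee_pos'];return T
def camT(n,T=None):
    c=get_calibration(n);return c,(c['T'] if n!='wrist' else (toolT() if T is None else T)@c['mount'])
def p2w(n,uv,z,T=None):
    c,M=camT(n,T);out=[]
    for u,v in np.atleast_2d(uv):
        d=M[:3,:3]@[(u-c['cx'])/c['fx'],-(v-c['cy'])/c['fy'],-1];o=M[:3,3]
        out.append(o+d*(z-o[2])/d[2])
    return np.array(out)
def w2p(n,P,T=None):
    c,M=camT(n,T);q=(np.atleast_2d(P)-M[:3,3])@M[:3,:3]
    return np.c_[c['cx']-c['fx']*q[:,0]/q[:,2],c['cy']+c['fy']*q[:,1]/q[:,2]]
E
python3 - <<'E'
from h import *
i=capture('top')[:,:,::-1]
k=5
a=cv2.resize(i[150:195,90:155],None,fx=8,fy=8,interpolation=cv2.INTER_CUBIC)
b=cv2.resize(i[155:225,262:377],None,fx=6.5,fy=6.5,interpolation=cv2.INTER_CUBIC)[:,:747]
m=np.zeros((600,800,3),np.uint8);
a=cv2.resize(i[150:192,85:165],(400,210),interpolation=cv2.INTER_CUBIC)
b=cv2.resize(i[158:224,262:382],(720,390)[:2],interpolation=cv2.INTER_CUBIC)
m[:210,:400]=a;m[210:,:720]=b[:390]
m[0:210,400:]=cv2.resize(capture('wrist')[:,:,::-1],(280,210)).repeat(1,0)[:, :400] if 0 else 0
cv2.imwrite('pics/c1.png',m)
cv2.imwrite('pics/w1.png',cv2.resize(capture('wrist')[:,:,::-1],(800,600)))
# shelf / cradle rough
f=lambda x,y,z:p2w('top',(x*.64,y*.64),z)[0].round()
print(f(193,258,45),f(175,284,30),f(214,284,15),f(498,297,60),f(476,291,45))
E
```

```text
[596. 366.  45.] [534. 410.  30.] [537. 320.  15.] [ 512. -369.   60.] [ 528. -318.   45.]
```

View pics/c1.png

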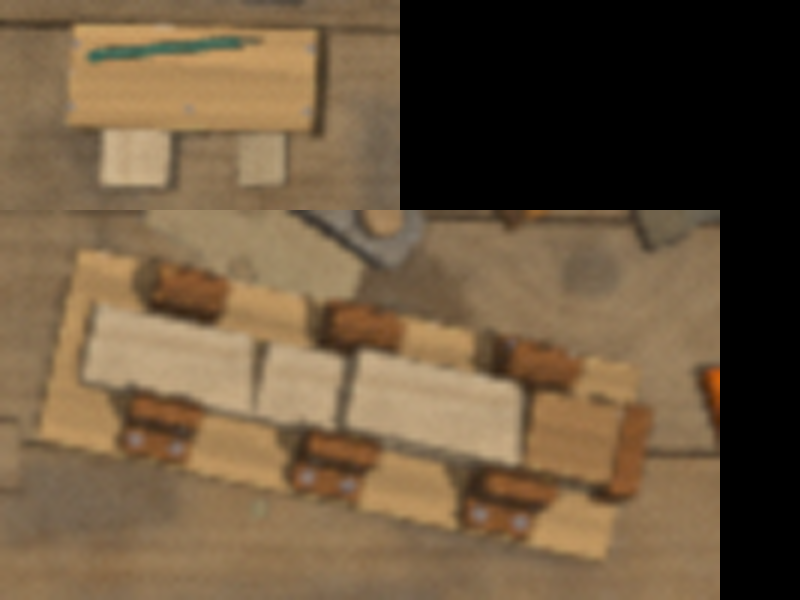

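View pics/w1.png

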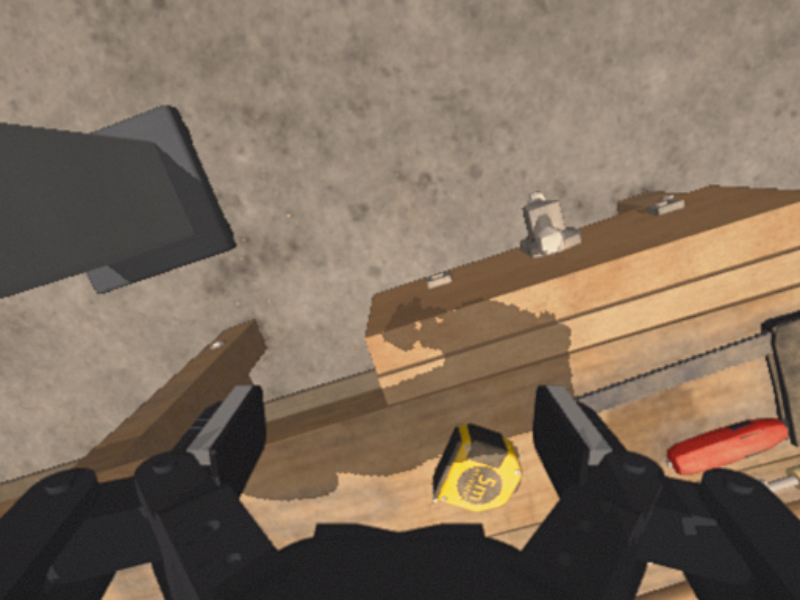

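The upper crop shows the full block as the wider piece on the left. Its front edge runs from (101,186) to (171,186). The lower crop shows the laid block's corners at (362,350), (347,427), (525,380) and (518,463). The wrist view is not over the shelf yet.

```bash
cat >> h.py <<'E'
def go(p,yaw,T=None):
    "move needed to TCP p, tool down with given yaw(deg): dp, twist, rows"
    T=toolT() if T is None else T
    Rg=R.from_euler('xyz',[np.pi,0,np.radians(yaw)]).as_matrix()
    d=T[:3,:3].T@(np.array(p)-T[:3,3]);w=R.from_matrix(T[:3,:3].T@Rg).as_rotvec()
    print('dp',(d/300).round(4),'tw',(w/np.pi).round(4),'rows',max(np.linalg.norm(d)/41.7,np.degrees(np.linalg.norm(w))/7.16).round(1))
E
python3 - <<'E'
from h import *
a=lambda l,z:p2w('top',[(85+x/5,150+y/5) for x,y in l],z).round(1)
b=lambda l,z:p2w('top',[(262+x/6,158+(y-210)/6) for x,y in l],z).round(1)
print('block front',a([(101,186),(171,186),(101,130),(171,130)],30))
print('offcut',a([(239,185),(286,185)],15))
print('roof',a([(70,126),(315,130),(75,25),(318,28)],45))
q=b([(362,350),(347,427),(525,380),(518,463)],75);print('laid',q)
print('half end joint',b([(262,348),(258,412),(255,340),(255,415)],45))
print('base',b([(78,250),(40,440),(605,558),(636,370)],15))
go((440,410,260),180)
go((510,415,200),180)
E
```

```text
block front [[512.3 434.4  30. ]
 [513.2 381.7  30. ]
 [555.1 437.2  30. ]
 [556.1 384.3  30. ]]
offcut [[517.  334.5  15. ]
 [517.7 298.8  15. ]]
roof [[555.3 455.6  45. ]
 [555.7 271.9  45. ]
 [632.8 457.1  45. ]
 [633.9 273.7  45. ]]
laid [[ 542.7 -380.    75. ]
 [ 494.6 -370.6   75. ]
 [ 525.8 -480.5   75. ]
 [ 474.3 -475.5   75. ]]
half end joint [[ 547.6 -321.7   45. ]
 [ 507.  -319.2   45. ]
 [ 552.6 -317.3   45. ]
 [ 505.  -317.4   45. ]]
base [[ 613.8 -206.8   15. ]
 [ 490.5 -184.    15. ]
 [ 421.8 -542.6   15. ]
 [ 542.5 -564.5   15. ]]
dp [-0.9608 -0.3228 -0.0969] tw [-0.0004 -0.     -0.1021] rows 7.3
dp [-1.177  -0.2332  0.103 ] tw [-0.0004 -0.     -0.1021] rows 8.7
```

```bash
python3 -m jog '{"dp":[[-0.14,-0.03,0],[-0.28,-0.06,0],[-0.41,-0.09,0.01],[-0.54,-0.11,0.02],[-0.67,-0.14,0.03],[-0.80,-0.17,0.04],[-0.93,-0.19,0.06],[-0.95,-0.19,0.06]],"twist":[[0,0,-0.015],[0,0,-0.03],[0,0,-0.045],[0,0,-0.06],[0,0,-0.075],[0,0,-0.09],[0,0,-0.1021],[0,0,-0.1021]]}' -0.4
python3 -c "
from h import *
go((505,408,200),180)"
```

```text
time_s: 0.87
ee_pos: [458.5, 441.1, 211.6]
orientation: [-3.135, 0.005, 3.131]
wrist_force: [1.0, -0.3, 0.3]
width: 0.701
grip_force: 0.0
dp [-0.1559 -0.1085  0.0403] tw [-0.0021  0.0015 -0.0035] rows 1.4
```

```bash
python3 -m jog '{"dp":[[-0.08,-0.055,0.02],[-0.156,-0.1085,0.04],[-0.156,-0.1085,0.04],[-0.156,-0.1085,0.04],[-0.156,-0.1085,0.04]],"twist":[[0,0,-0.0035],[0,0,-0.0035],[0,0,-0.0035],[0,0,-0.0035],[0,0,-0.0035]]}'
python3 -c "
from h import *
T=toolT();np.save('T2.npy',T);print(arm.sense()['ee_pos'],arm.sense()['orientation'],arm.sense()['width'])
cv2.imwrite('pics/w2.png',cv2.resize(capture('wrist')[:,:,::-1],(800,600)))"
```

```text
time_s: 1.28
ee_pos: [495.7, 417.1, 201.1]
orientation: [3.141, -0.001, -3.131]
wrist_force: [-0.9, -0.1, -0.2]
width: 0.702
grip_force: 0.0
[495.6931295  417.05866412 201.08579024] [ 3.14110246e+00 -1.05840132e-03 -3.13069811e+00] 0.7024568605320123
```

View pics/w2.png

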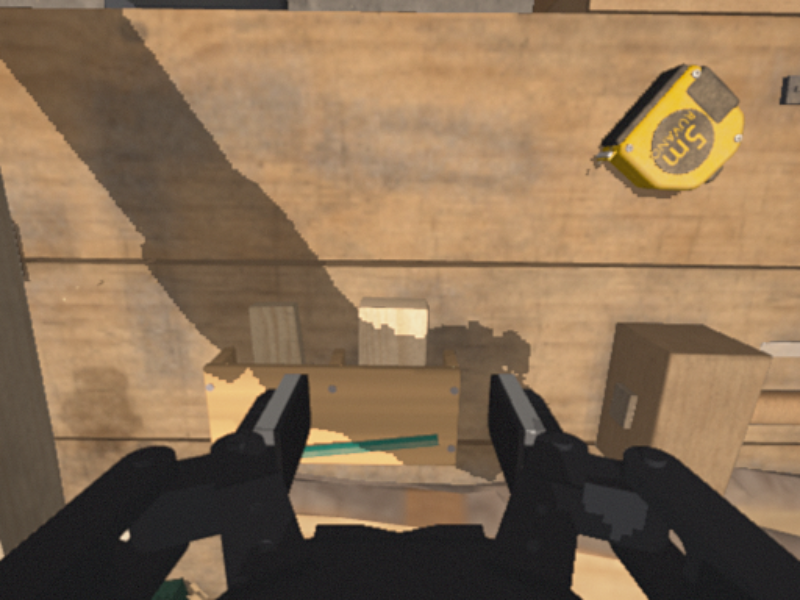

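The full block's top front edge runs from (359,307) to (428,307). The roof edge meets it at row 366. The offcut is at (249–298, 307), well to the left, and both are almost square to the shelf.

```bash
python3 -c "
from h import *
T=np.load('T2.npy')
f=lambda l,z:p2w('wrist',np.array(l)*.64,z,T).round(1)
print(f([(359,307),(428,307),(360,362),(427,364)],30)); print(f([(249,307),(298,307)],15)); print(f([(206,367),(460,367)],45))
print(arm.sense()['ee_pos'])
go((530,408,60),180)
"
```

```text
[[515.7 390.8  30. ]
 [515.2 440.1  30. ]
 [558.2 390.9  30. ]
 [559.3 440.6  30. ]]
[[521.  307.1  15. ]
 [520.6 343.8  15. ]]
[[556.6 283.2  45. ]
 [554.8 462.9  45. ]]
[495.08328209 417.7959053  201.33512486]
dp [-0.1165 -0.0346  0.471 ] tw [ 0.0003 -0.0003  0.004 ] rows 3.5
```

```bash
python3 -m jog '{"dp":[[-0.1165,-0.01,0.05],[-0.1165,-0.01,0.18],[-0.1165,-0.01,0.3],[-0.1165,-0.01,0.4],[-0.1165,-0.01,0.45],[-0.1165,-0.01,0.45],[-0.1165,-0.01,0.45],[-0.1165,-0.01,0.45]],"twist":[[0,0,0.004],[0,0,0.004],[0,0,0.004],[0,0,0.004],[0,0,0.004],[0,0,0.004],[0,0,0.004],[0,0,0.004]]}' -1
python3 -c "
from h import *
go((530,415.5,2),180)
cv2.imwrite('pics/w3.png',cv2.resize(capture('wrist')[:,:,::-1],(800,600)))"
```

```text
time_s: 2.0
ee_pos: [531.5, 415.9, 68.0]
orientation: [3.139, 0.002, 3.141]
wrist_force: [0.1, 0.4, 0.3]
width: 1.007
grip_force: 0.0
dp [ 0.0055 -0.0018  0.2201] tw [ 0.0008  0.0006 -0.0001] rows 1.6
```

View pics/w3.png

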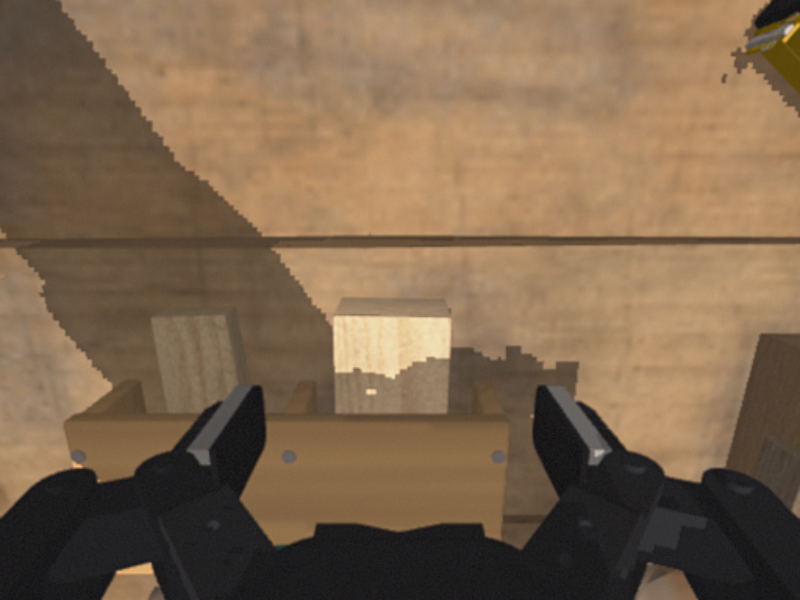

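The block's top front edge runs from (333,316) to (451,316), centred between the fingers. The offcut's near edge is at (237–243, 316–385).

```bash
python3 -c "
from h import *
f=lambda l,z:p2w('wrist',np.array(l)*.64,z).round(1)
print(arm.sense()['ee_pos'],f([(333,316),(451,316),(335,412),(449,412)],30), f([(237,320),(243,385)],15),f([(66,422),(508,418)],45))
print(w2p('wrist',[[530,370,15],[530,356,15]])/.64)
go((530,414.5,2),180)"
```

```text
[531.96967145 415.79340285  68.45373403] [[516.5 390.5  30. ]
 [516.7 439.3  30. ]
 [561.  389.5  30. ]
 [561.2 439.8  30. ]] [[523.1 345.1  15. ]
 [555.2 344.6  15. ]] [[556.7 282.3  45. ]
 [555.5 462.   45. ]]
[[293.53968562 334.28085877]
 [262.62793364 334.34885524]]
dp [ 0.0071 -0.005   0.2215] tw [ 0.0009  0.0008 -0.0003] rows 1.6
```

```bash
python3 -m jog '{"dp":[[0.007,-0.005,0.04],[0.007,-0.005,0.09],[0.007,-0.005,0.14],[0.007,-0.005,0.18],[0.007,-0.005,0.205],[0.007,-0.005,0.2215],[0.007,-0.005,0.2215],[0.007,-0.005,0.2215]],"twist":[[0,0,0],[0,0,0],[0,0,0],[0,0,0],[0,0,0],[0,0,0],[0,0,0],[0,0,0]]}' -0.6 30
python3 -m jog '{"dp":[[0,0,0],[0,0,0],[0,0,0],[0,0,0],[0,0,0],[0,0,0],[0,0,0],[0,0,0]],"twist":[[0,0,0],[0,0,0],[0,0,0],[0,0,0],[0,0,0],[0,0,0],[0,0,0],[0,0,0]]}' 1 30
```

```text
time_s: 2.72
ee_pos: [529.2, 412.7, -0.3]
orientation: [3.141, -0.0, 3.14]
wrist_force: [0.1, -0.6, 1.3]
width: 0.8
grip_force: 0.0
time_s: 3.38
ee_pos: [529.8, 413.0, 0.7]
orientation: [3.14, 0.001, 3.14]
wrist_force: [0.2, -0.0, 5.4]
width: 0.578
grip_force: 32.6
```

```bash
python3 -m jog '{"dp":[[0.03,0,0],[0.08,0,0],[0.14,0,0],[0.2,0,0],[0.26,0,0],[0.31,0,0],[0.35,0,0],[0.38,0,0]],"twist":[[0,0,0],[0,0,0],[0,0,0],[0,0,0],[0,0,0],[0,0,0],[0,0,0],[0,0,0]]}'
python3 -m jog '{"dp":[[0,0,0],[0,0,0],[0,0,0]],"twist":[[0,0,0],[0,0,0],[0,0,0]]}'
python3 -m jog '{"dp":[[0,0,0],[0,0,0],[0,0,0],[0,0,0]],"twist":[[0,0,0],[0,0,0],[0,0,0],[0,0,0]]}' -0.8
python3 -m jog '{"dp":[[0,0,-0.05],[0,0,-0.12],[0,0,-0.2],[0,0,-0.25],[-0.05,0,-0.25],[-0.09,0,-0.25],[-0.09,0,-0.25],[-0.09,0,-0.25]],"twist":[[0,0,0],[0,0,0],[0,0,0],[0,0,0],[0,0,0],[0,0,0],[0,0,0],[0,0,0]]}'
python3 -c "
from h import *
print(arm.sense()['ee_pos'])
np.save('T4.npy',toolT())
cv2.imwrite('pics/w4.png',cv2.resize(capture('wrist')[:,:,::-1],(800,600)))"
```

```text
time_s: 4.05
ee_pos: [415.4, 413.4, 0.7]
orientation: [3.14, 0.002, 3.141]
wrist_force: [4.5, 0.1, 4.6]
width: 0.579
grip_force: 32.5
time_s: 4.3
ee_pos: [413.4, 413.5, 0.7]
orientation: [3.141, -0.001, 3.142]
wrist_force: [-2.3, -0.6, 10.5]
width: 0.581
grip_force: 33.1
time_s: 4.63
ee_pos: [414.9, 412.2, -0.6]
orientation: [-3.141, -0.001, 3.14]
wrist_force: [-0.1, -0.6, -0.7]
width: 0.899
grip_force: 0.0
time_s: 5.3
ee_pos: [442.4, 412.0, 74.4]
orientation: [-3.141, -0.0, 3.138]
wrist_force: [0.2, 0.3, -0.4]
width: 0.901
grip_force: 0.0
[442.40180543 411.96937218  74.44786447]
```

View pics/w4.png

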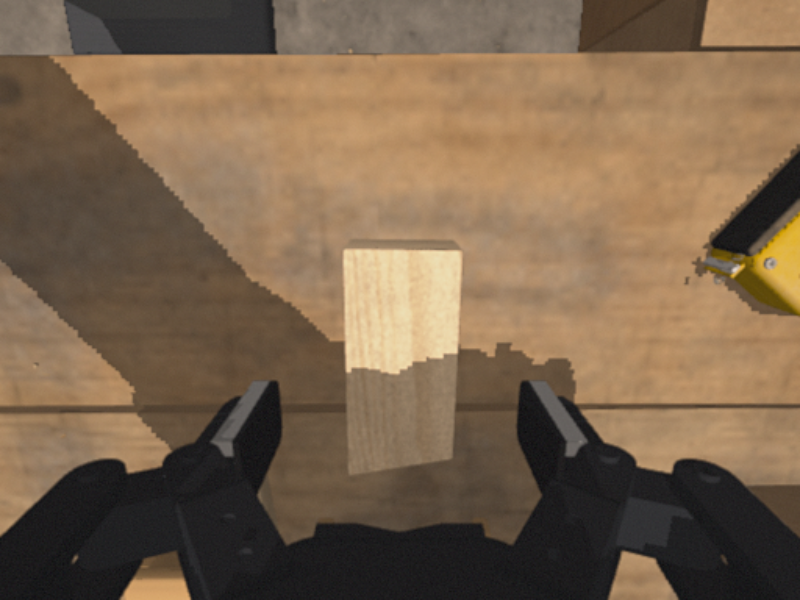

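The block is out, with its top front edge at (344,250)–(462,250). The far end looks slanted, from (348,474) to (453,459). I'll work out the dimensions.

```bash
python3 -c "
from h import *
T=np.load('T4.npy')
f=lambda l,z:p2w('wrist',np.array(l)*.64,z,T).round(1)
print(f([(344,250),(462,250),(453,459),(348,474)],30))
i=cv2.imread('pics/w4.png')[400:520,320:490]
i=cv2.convertScaleAbs(i,alpha=1.8,beta=10)
a=cv2.resize(i,(680,480),interpolation=cv2.INTER_CUBIC)
cv2.imwrite('pics/w4c.png',a)"
```

```text
[[400.4 391.4  30. ]
 [400.6 439.7  30. ]
 [499.7 439.1  30. ]
 [507.8 389.3  30. ]]
```

View pics/w4c.png

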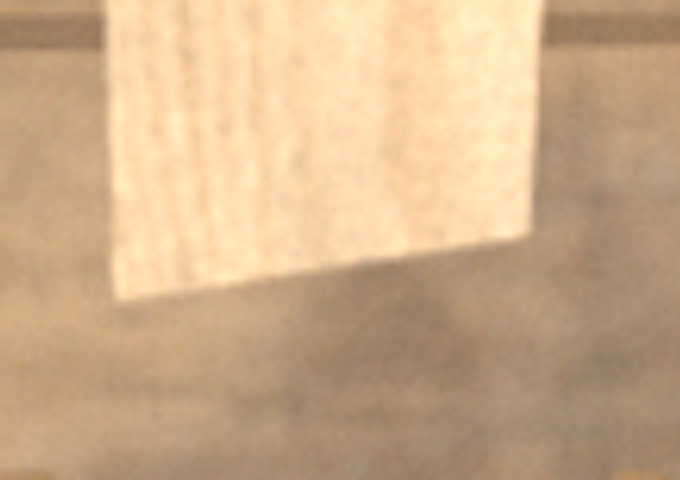

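```bash
python3 -c "
from h import *
T=np.load('T4.npy')
f=lambda l,z:p2w('wrist',np.array(l)*.64,z,T).round(1)
print('bottom front z0',f([(346,241),(458,240)],0));
for z in (10,15,20,25,30,35): print(z,f([(344,250),(462,250)],z).tolist(),f([(453,459),(348,474)],z)[:,0])
i=cv2.imread('pics/w4.png')[225:275,330:480]
j=cv2.imread('pics/w3.png')[290:420,140:460]
m=np.zeros((600,800,3),np.uint8)
m[:250,:750]=cv2.resize(i,(750,250),interpolation=cv2.INTER_CUBIC)
m[260:260+325,:800]=cv2.resize(j,(800,325),interpolation=cv2.INTER_CUBIC)
cv2.imwrite('pics/c5.png',m)"
```

```text
bottom front z0 [[401.  388.9   0. ]
 [400.7 441.8   0. ]]
10 [[403.7, 389.0, 10.0], [403.9, 442.5, 10.0]] [513.6 522.6]
15 [[402.9, 389.6, 15.0], [403.0, 441.8, 15.0]] [510.1 518.9]
20 [[402.0, 390.2, 20.0], [402.2, 441.1, 20.0]] [506.6 515.2]
25 [[401.2, 390.8, 25.0], [401.4, 440.4, 25.0]] [503.2 511.5]
30 [[400.4, 391.4, 30.0], [400.6, 439.7, 30.0]] [499.7 507.8]
35 [[399.6, 392.0, 35.0], [399.7, 439.0, 35.0]] [496.2 504.1]
```

View pics/c5.png

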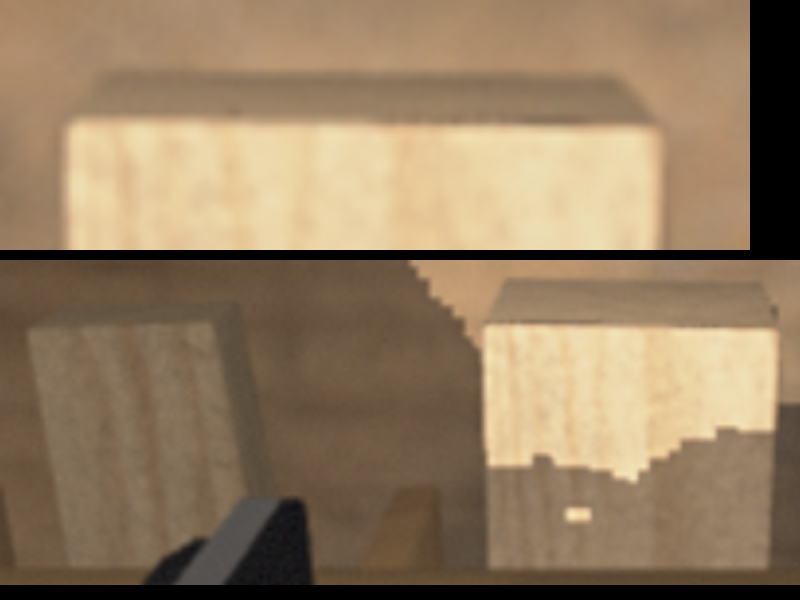

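The block is the thick one, with a section of about 49 x 27–30 mm. Its hidden rear end is slightly mitred and its front end is square. The square end must meet the laid block, so I'll check the wrist range before choosing how to take it.

```bash
python3 -m jog '{"dp":[[-0.043,-0.005,0],[-0.043,-0.005,0],[-0.043,-0.005,0],[-0.043,-0.005,0],[-0.043,-0.005,0],[-0.043,-0.005,0],[-0.043,-0.005,0],[-0.043,-0.005,0]],"twist":[[0,0,0.038],[0,0,0.076],[0,0,0.114],[0,0,0.152],[0,0,0.19],[0,0,0.228],[0,0,0.266],[0,0,0.304]]}'
python3 -c "
from h import *
s=arm.sense();print(s['joint_pos'].round(3),s['ee_pos'],np.degrees(s['orientation']))"
```

```text
time_s: 6.02
ee_pos: [453.3, 411.3, 74.3]
orientation: [-3.14, -0.001, 2.18]
wrist_force: [-0.7, 0.2, -1.2]
width: 0.904
grip_force: 0.0
[-0.816  0.883  0.008  1.724 -0.013  0.536 -0.19 ] [453.33647833 411.29481506  74.32869163] [-1.79890718e+02 -3.01570600e-02  1.24918918e+02]
```

```bash
python3 -m jog '{"dp":[[0,0,0],[0,0,0],[0,0,0],[0,0,0],[0,0,0],[0,0,0],[0,0,0],[0,0,0]],"twist":[[0,0,0.038],[0,0,0.076],[0,0,0.114],[0,0,0.152],[0,0,0.19],[0,0,0.228],[0,0,0.266],[0,0,0.304]]}'
python3 -m jog '{"dp":[[0,0,0],[0,0,0],[0,0,0],[0,0,0],[0,0,0],[0,0,0],[0,0,0],[0,0,0]],"twist":[[0,0,0.038],[0,0,0.076],[0,0,0.114],[0,0,0.152],[0,0,0.19],[0,0,0.228],[0,0,0.266],[0,0,0.304]]}'
python3 -m jog '{"dp":[[0,0,0],[0,0,0],[0,0,0],[0,0,0],[0,0,0],[0,0,0]],"twist":[[0,0,0.038],[0,0,0.076],[0,0,0.088],[0,0,0.088],[0,0,0.088],[0,0,0.088]]}'
python3 -c "
from h import *
s=arm.sense();print(s['joint_pos'].round(3),s['ee_pos'],np.degrees(s['orientation']))
go((455,413.5,3),0)"
```

```text
time_s: 6.68
ee_pos: [453.3, 411.3, 74.3]
orientation: [-3.14, 0.001, 1.225]
wrist_force: [-0.1, 0.8, -0.1]
width: 0.899
grip_force: 0.0
time_s: 7.35
ee_pos: [453.3, 411.4, 74.2]
orientation: [-3.142, 0.002, 0.27]
wrist_force: [0.1, -0.0, 0.5]
width: 0.898
grip_force: 0.0
time_s: 7.85
ee_pos: [454.3, 411.3, 74.6]
orientation: [3.141, 0.001, 0.0]
wrist_force: [-0.5, 1.0, 0.1]
width: 0.899
grip_force: 0.0
[-1.109  0.97   0.565  1.739 -0.786  0.675 -1.671] [454.30290018 411.26174774  74.55788194] [1.79988247e+02 5.46729186e-02 2.00379970e-03]
dp [ 0.0026 -0.0075  0.2385] tw [0.0001 0.0003 0.    ] rows 1.7
```

```bash
python3 -m jog '{"dp":[[0.003,-0.0075,0.05],[0.003,-0.0075,0.1],[0.003,-0.0075,0.15],[0.003,-0.0075,0.2],[0.003,-0.0075,0.225],[0.003,-0.0075,0.2385],[0.003,-0.0075,0.2385],[0.003,-0.0075,0.2385]],"twist":[[0,0,0],[0,0,0],[0,0,0],[0,0,0],[0,0,0],[0,0,0],[0,0,0],[0,0,0]]}' -0.8
python3 -m jog '{"dp":[[0,0,0],[0,0,0],[0,0,0],[0,0,0],[0,0,0],[0,0,0],[0,0,0],[0,0,0]],"twist":[[0,0,0],[0,0,0],[0,0,0],[0,0,0],[0,0,0],[0,0,0],[0,0,0],[0,0,0]]}' 1 35
python3 -m jog '{"dp":[[0,0,-0.03],[0,0,-0.1],[0,0,-0.2],[0,0,-0.32],[0,0,-0.44],[0,0,-0.56],[0,0,-0.68],[0,0,-0.8]],"twist":[[0,0,0],[0,0,0],[0,0,0],[0,0,0],[0,0,0],[0,0,0],[0,0,0],[0,0,0]]}'
python3 -c "
from h import *
cc=np.array([517.2,-374.5]);a=np.radians(-11.3);ex=np.array([np.cos(a),np.sin(a)]);ey=np.array([-np.sin(a),np.cos(a)])
p=cc-38*ey;print(p,arm.sense()['joint_pos'].round(2));go((p[0],p[1],260),78.7)"
```

```text
time_s: 8.52
ee_pos: [456.3, 413.4, 3.4]
orientation: [-3.141, -0.0, -0.002]
wrist_force: [-0.1, 0.4, 0.7]
width: 0.901
grip_force: 0.0
time_s: 9.18
ee_pos: [456.6, 413.8, 4.2]
orientation: [-3.141, -0.001, -0.002]
wrist_force: [-1.1, 1.1, 5.8]
width: 0.579
grip_force: 37.5
time_s: 9.85
ee_pos: [455.3, 412.9, 245.3]
orientation: [3.141, 0.001, -0.002]
wrist_force: [0.0, 0.8, -0.5]
width: 0.58
grip_force: 36.6
[ 509.75404652 -411.76335702] [-1.2   0.77  0.75  1.61 -0.6   1.01 -1.83]
dp [ 0.1869  2.7485 -0.0478] tw [-0.000e+00  3.000e-04 -4.379e-01] rows 19.8
```

```bash
python3 -m jog '{"dp":[[0.02,0.06,-0.02],[0.03,0.18,-0.03],[0.04,0.3,-0.04],[0.05,0.42,-0.05],[0.06,0.54,-0.05],[0.07,0.67,-0.05],[0.08,0.8,-0.05],[0.09,0.93,-0.05]],"twist":[[0,0,-0.02],[0,0,-0.04],[0,0,-0.06],[0,0,-0.08],[0,0,-0.1],[0,0,-0.12],[0,0,-0.14],[0,0,-0.16]]}'
python3 -c "
from h import *
print(arm.sense()['joint_pos'].round(2));go((509.8,-411.8,260),78.7)"
```

```text
time_s: 10.52
ee_pos: [481.9, 132.5, 258.6]
orientation: [-3.141, 0.0, 0.504]
wrist_force: [1.3, 0.1, -0.8]
width: 0.578
grip_force: 36.7
[-0.72  0.55  0.59  1.93 -0.42  0.79 -0.97]
dp [-0.7956  1.6333 -0.0047] tw [-1.000e-04  0.000e+00 -2.766e-01] rows 13.1
```

```bash
python3 -m jog '{"dp":[[-0.06,0.12,0],[-0.115,0.235,0],[-0.17,0.35,0],[-0.225,0.465,0],[-0.28,0.58,0],[-0.335,0.69,0],[-0.39,0.8,0],[-0.445,0.91,0]],"twist":[[0,0,-0.02],[0,0,-0.04],[0,0,-0.06],[0,0,-0.08],[0,0,-0.1],[0,0,-0.12],[0,0,-0.14],[0,0,-0.16]]}'
python3 -c "
from h import *
print(arm.sense()['joint_pos'].round(2));go((509.8,-411.8,260),78.7)"
```

```text
time_s: 11.18
ee_pos: [495.8, -171.1, 258.5]
orientation: [-3.141, 0.0, 1.006]
wrist_force: [1.2, 0.2, -1.1]
width: 0.577
grip_force: 36.7
[ 0.01  0.55  0.38  1.85 -0.27  0.8  -0.04]
dp [-0.653   0.4687 -0.005 ] tw [-0.0002  0.     -0.1169] rows 5.8
```

```bash
python3 -m jog '{"dp":[[-0.11,0.08,0],[-0.22,0.16,0],[-0.33,0.24,0],[-0.43,0.31,0],[-0.52,0.37,0],[-0.59,0.42,0],[-0.64,0.455,0],[-0.653,0.4687,-0.005]],"twist":[[0,0,-0.02],[0,0,-0.04],[0,0,-0.06],[0,0,-0.08],[0,0,-0.1],[0,0,-0.1169],[0,0,-0.1169],[0,0,-0.1169]]}'
python3 -m jog '{"dp":[[0,0,0],[0,0,0],[0,0,0],[0,0,0]],"twist":[[0,0,0],[0,0,0],[0,0,0],[0,0,0]]}'
python3 -c "
from h import *
np.save('T6.npy',toolT());i=capture('wrist')[:,:,::-1];cv2.imwrite('raw6.png',i)
print(arm.sense()['joint_pos'].round(2))
cc=np.array([517.2,-374.5]);a=np.radians(-11.3);c,s=np.cos(a),np.sin(a)
W=lambda x,y,z:[cc[0]+c*x-s*y,cc[1]+s*x+c*y,z]
P=[W(x,y,z) for x,y,z in [(-25,0,75),(25,0,75),(-25,55,45),(25,55,45),(-65,185,15),(65,185,15),(-29,88,93),(29,88,93)]]
print(w2p('wrist',P,np.load('T6.npy')).round(0).tolist())
import os"
```

```text
time_s: 11.85
ee_pos: [507.5, -414.3, 259.5]
orientation: [-3.14, 0.003, 1.365]
wrist_force: [0.9, -0.3, -0.8]
width: 0.58
grip_force: 36.7
time_s: 12.18
ee_pos: [510.7, -407.8, 259.8]
orientation: [-3.141, -0.001, 1.373]
wrist_force: [-1.2, 0.5, -1.5]
width: 0.58
grip_force: 36.7
[ 0.48  0.71  0.24  1.45 -0.18  1.    0.56]
[[233.0, 148.0], [278.0, 148.0], [234.0, 97.0], [277.0, 97.0], [198.0, -23.0], [313.0, -23.0], [226.0, 59.0], [286.0, 59.0]]
```

```bash
python3 -c "
import cv2
i=cv2.imread('raw6.png')[0:195,130:390];cv2.imwrite('pics/c6.png',cv2.resize(i,(780,585),interpolation=cv2.INTER_CUBIC))"
```

View pics/c6.png

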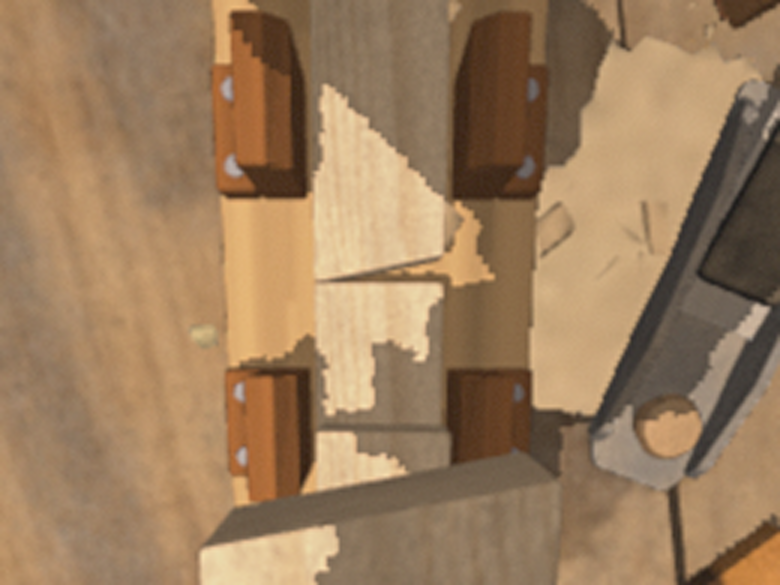

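The last view shows four things:
- The laid block's square +y end is at about row 432, from column 316 to 449.
- The middle block's +y end (the joint) is at row 283, columns 316–445.
- The uprights are at both sides.
- The held block's mitred end points to +y, so its square end faces the laid block.

```bash
python3 -c "
from h import *
T=np.load('T6.npy')
f=lambda l,z:p2w('wrist',np.array(l)/3+[130,0],z,T)
A=f([(316,283),(445,283)],45);B=f([(317,432),(449,432)],75);C=f([(316,415),(445,415)],45);D=f([(313,40),(450,40)],45)
print(A.round(1),B.round(1));print(C.mean(0),D.mean(0),np.linalg.norm(C[0]-C[1]),np.linalg.norm(D[0]-D[1]))
d=D.mean(0)-C.mean(0);print('yaw',np.degrees(np.arctan2(-d[0],d[1])))
ft=f([(213,66),(546,66),(217,195),(538,195)],37);print('foot',ft.round(1),ft[:2].mean(0),ft[2:].mean(0))
up=f([(267,165),(487,165)],93);print('up',up.round(1),up.mean(0),np.linalg.norm(up[0]-up[1]))
# held block end (bottom z ~ tcp-3, top +27)
s=arm.sense();z=T[2,3]
H=f([(238,507),(517,455)],z-3.5);G=f([(201,548),(560,482)],z+26.5)
Ti=np.linalg.inv(T)
print('held in tool',(Ti@np.c_[G,np.ones(2)].T)[:3].T.round(1),(Ti@np.c_[H,np.ones(2)].T)[:3].T.round(1))
print(s['ee_pos'],np.degrees(s['orientation']))
"
```

```text
[[ 505.7 -313.1   45. ]
 [ 554.4 -322.8   45. ]] [[ 496.5 -365.7   75. ]
 [ 544.3 -375.3   75. ]]
[ 520.31356637 -366.95295303   45.        ] [ 546.39176104 -237.43312828   45.        ] 51.69075153613232 49.027991968902406
yaw -11.384023006522542
foot [[ 484.3 -231.3   37. ]
 [ 604.7 -255.4   37. ]
 [ 475.  -274.    37. ]
 [ 595.5 -298.2   37. ]] [ 544.50070545 -243.35926878   37.        ] [ 535.21779588 -286.11346038   37.        ]
up [[ 500.6 -278.    93. ]
 [ 569.9 -291.9   93. ]] [ 535.23228801 -284.92610178   93.        ] 70.64234766942313
held in tool [[ 46.  -23.9 -26.4]
 [ 55.   24.1 -26.4]] [[ 45.8 -23.4   3.6]
 [ 54.5  23.1   3.6]]
[ 510.58116055 -408.15341082  259.85948827] [-1.79988878e+02 -6.13089313e-02  7.86733413e+01]
```

```bash
python3 -c "
from h import *
go((530.3,-313.2,140),78.62);go((530.3,-313.2,65),78.62)"
```

```text
dp [0.3228 0.0024 0.3999] tw [-0.0001 -0.0003  0.0003] rows 3.7
dp [0.3226 0.0024 0.6499] tw [-0.0001 -0.0003  0.0003] rows 5.2
```

```bash
python3 -m jog '{"dp":[[0.09,0,0.05],[0.18,0,0.12],[0.27,0,0.22],[0.3228,0.0024,0.31],[0.3228,0.0024,0.37],[0.3228,0.0024,0.40],[0.3228,0.0024,0.40],[0.3228,0.0024,0.40]],"twist":[[0,0,0],[0,0,0],[0,0,0],[0,0,0],[0,0,0],[0,0,0],[0,0,0],[0,0,0]]}'
python3 -m jog '{"dp":[[0,0,0],[0,0,0],[0,0,0]],"twist":[[0,0,0],[0,0,0],[0,0,0]]}'
python3 -c "
from h import *
go((530.3,-313.2,60),78.62)"
```

```text
time_s: 12.9
ee_pos: [529.9, -316.3, 140.4]
orientation: [3.141, 0.001, 1.37]
wrist_force: [-0.2, -0.8, -0.2]
width: 0.581
grip_force: 36.6
time_s: 13.15
ee_pos: [530.4, -316.2, 141.0]
orientation: [3.139, 0.001, 1.37]
wrist_force: [-0.3, -0.3, -0.5]
width: 0.58
grip_force: 36.6
dp [ 0.01   -0.0029  0.2701] tw [ 0.0007  0.0003 -0.0007] rows 1.9
```

```bash
python3 -m jog '{"dp":[[0.01,-0.003,0.02],[0.01,-0.003,0.05],[0.01,-0.003,0.08],[0.01,-0.003,0.105],[0.01,-0.003,0.13],[0.01,-0.003,0.15],[0.01,-0.003,0.165],[0.01,-0.003,0.17]],"twist":[[0,0,0],[0,0,0],[0,0,0],[0,0,0],[0,0,0],[0,0,0],[0,0,0],[0,0,0]]}'
python3 -c "
from h import *
go((530.3,-313.2,58),78.62)"
```

```text
time_s: 13.82
ee_pos: [529.2, -311.9, 87.7]
orientation: [-3.14, -0.001, 1.371]
wrist_force: [0.5, -0.4, -1.2]
width: 0.578
grip_force: 36.6
dp [-0.0036  0.0047  0.0989] tw [-0.0004 -0.0002 -0.0004] rows 0.7
```

```bash
python3 -m jog '{"dp":[[0,0.003,0.015],[0,0.003,0.03],[0,0.003,0.045],[0,0.003,0.06],[0,0.003,0.075],[0,0.003,0.085],[0,0.003,0.095],[0,0.003,0.1]],"twist":[[0,0,0],[0,0,0],[0,0,0],[0,0,0],[0,0,0],[0,0,0],[0,0,0],[0,0,0]]}'
python3 -m jog '{"dp":[[0,0,0.005],[0,0,0.01],[0,0,0.015],[0,0,0.018]],"twist":[[0,0,0],[0,0,0],[0,0,0],[0,0,0]]}'
python3 -c "
from h import *
s=arm.sense();print(s['wrist_force'],s['wrist_torque'],s['ee_pos'])"
```

```text
time_s: 14.48
ee_pos: [530.4, -312.2, 58.3]
orientation: [-3.141, -0.0, 1.371]
wrist_force: [0.4, 0.1, 0.4]
width: 0.58
grip_force: 36.6
time_s: 14.82
ee_pos: [530.6, -312.3, 53.3]
orientation: [3.141, -0.0, 1.371]
wrist_force: [-0.1, -0.4, -2.4]
width: 0.578
grip_force: 36.6
[-0.08827551 -0.44732773 -2.40430822] [ 0.00321101 -0.00382956 -0.01533101] [ 530.55761895 -312.29570327   53.28430879]
```

```bash
python3 -m jog '{"dp":[[0,0,0.004],[0,0,0.008],[-0.003,0,0.009],[-0.006,0,0.009],[-0.008,0,0.009],[-0.01,0,0.009],[-0.01,0,0.009]],"twist":[[0,0,0],[0,0,0],[0,0,0],[0,0,0],[0,0,0],[0,0,0],[0,0,0]]}'
python3 -m jog '{"dp":[[-0.003,0,0],[-0.005,0,0],[-0.005,0,0],[-0.005,0,0]],"twist":[[0,0,0],[0,0,0],[0,0,0],[0,0,0]]}'
python3 -c "
from h import *
T=toolT();i=capture('wrist');cv2.imwrite('raw7.png',i[:,:,::-1])"
```

```text
time_s: 15.4
ee_pos: [529.9, -315.5, 50.7]
orientation: [3.141, 0.0, 1.371]
wrist_force: [-0.7, 0.6, -0.3]
width: 0.58
grip_force: 36.6
time_s: 15.73
ee_pos: [529.6, -316.7, 50.6]
orientation: [-3.142, -0.0, 1.371]
wrist_force: [-0.3, 0.1, -1.8]
width: 0.575
grip_force: 36.6
```

Still free; I'll keep closing up in small steps.

```bash
for i in 1 2; do python3 -m jog '{"dp":[[-0.002,0,0],[-0.004,0,0],[-0.004,0,0],[-0.004,0,0]],"twist":[[0,0,0],[0,0,0],[0,0,0],[0,0,0]]}'; done
```

```text
time_s: 16.12
ee_pos: [529.4, -317.6, 50.6]
orientation: [-3.141, -0.0, 1.371]
wrist_force: [-0.5, 2.0, -0.8]
width: 0.578
grip_force: 36.7
time_s: 16.45
ee_pos: [529.4, -317.6, 50.6]
orientation: [-3.141, -0.002, 1.372]
wrist_force: [1.0, 5.4, 2.1]
width: 0.582
grip_force: 37.0
```

```bash
python3 -m jog '{"dp":[[0.002,0,0],[0.002,0,0.002],[0.002,0,0.004],[0.002,0,0.004]],"twist":[[0,0,0],[0,0,0],[0,0,0],[0,0,0]]}'; python3 -m jog '{"dp":[[0,0,0.002],[0,0,0.003],[0,0,0.003]],"twist":[[0,0,0],[0,0,0],[0,0,0]]}'
```

```text
time_s: 16.78
ee_pos: [529.5, -317.6, 49.4]
orientation: [-3.141, -0.001, 1.372]
wrist_force: [0.4, 5.2, 1.0]
width: 0.575
grip_force: 37.0
time_s: 17.03
ee_pos: [529.5, -317.6, 49.3]
orientation: [3.142, -0.001, 1.372]
wrist_force: [-0.9, 6.5, 7.6]
width: 0.578
grip_force: 37.6
```

Seated: 7.6 N at TCP z 49.3, matching the bench reading. Release and rise.

```bash
python3 -m jog '{"dp":[[0,0,0],[0,0,0],[0,0,0],[0,0,0],[0,0,0]],"twist":[[0,0,0],[0,0,0],[0,0,0],[0,0,0],[0,0,0]]}' -0.5
python3 -m jog '{"dp":[[0,0,-0.02],[0,0,-0.06],[0,0,-0.12],[0,0,-0.2],[0,0,-0.3],[0,0,-0.4],[0,0,-0.5],[0,0,-0.6]],"twist":[[0,0,0],[0,0,0],[0,0,0],[0,0,0],[0,0,0],[0,0,0],[0,0,0],[0,0,0]]}'
python3 -m jog '{"dp":[[-0.1,0,0],[-0.2,0,0],[-0.3,0,0],[-0.36,0,0],[-0.36,0,0],[-0.36,0,0],[-0.36,0,0]],"twist":[[0,0,0],[0,0,0],[0,0,0],[0,0,0],[0,0,0],[0,0,0],[0,0,0]]}'
python3 - <<'E'
from h import *
T=toolT();i=capture('wrist');cv2.imwrite('raw8.png',i[:,:,::-1])
cc=np.array([529.5,-317.6]);a=np.radians(-11.4);c,s=np.cos(a),np.sin(a)
W=lambda x,y,z:[cc[0]+c*x-s*y,cc[1]+s*x+c*y,z]
P=w2p('wrist',[W(x,y,75) for x,y in [(-25,-55),(25,-55),(25,55),(-25,55),(0,-55)]],T);print(T[:3,3],P.round(0).tolist())
# brightness profiles, along the centre line through the joint and across the block middle
g=cv2.GaussianBlur(cv2.cvtColor(i,cv2.COLOR_RGB2GRAY),(3,3),0)
for x in(-15,0,15):
    q=w2p('wrist',[W(x,y,75) for y in range(-64,-45)],T).astype(np.float32);print('along',x,cv2.remap(g,q[:,0],q[:,1],1).ravel())
q=w2p('wrist',[W(x,-10,75) for x in range(-34,35,2)],T).astype(np.float32);print('across',cv2.remap(g,q[:,0],q[:,1],1).ravel())
E
```

```text
time_s: 17.45
ee_pos: [529.0, -319.3, 48.5]
orientation: [3.141, 0.001, 1.37]
wrist_force: [0.1, -0.4, 0.1]
width: 0.751
grip_force: 0.0
time_s: 18.12
ee_pos: [529.1, -318.6, 231.3]
orientation: [3.14, 0.0, 1.371]
wrist_force: [0.6, -0.1, -0.3]
width: 0.751
grip_force: 0.0
time_s: 18.7
ee_pos: [508.4, -423.1, 229.1]
orientation: [3.141, -0.001, 1.372]
wrist_force: [0.3, 0.2, 0.4]
width: 0.749
grip_force: 0.0
[ 508.40866232 -423.06984267  229.09021627] [[230.0, 133.0], [281.0, 133.0], [284.0, 6.0], [227.0, 6.0], [255.0, 133.0]]
along -15 [115 115 117 117 118 117 117 117 116 112 111 116 122 128 144 175 204 213
 212]
along 0 [122 122 122 123 124 123 123 125 129 127 129 146 149 143 166 197 206 204
 203]
along 15 [128 127 127 126 128 129 128 127 124 117 110 112 113 113 125 157 187 196
 194]
across [165 168 171 173 178 205 209 208 211 209 202 195 189 189 194 203 207 206
 202 203 204 199 200 195 198 195 189 189 160 118 103 102  97  94  92]
```

```bash
python3 -c "
from rig import arm
print(arm.hand_in())"
```

```text
the job is handed in; nothing more can be done
None
```

The full block is laid over the joint with its square end closed up against the laid block, set down with light contact (about 8 N) and released. I handed the job in at about 19 s. The final check was by image brightness, force and position readings, because my 10 picture views were used up. The block's other end turned out slightly mitred, so I faced that end away from the laid block.

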